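Hold the stop collar on the spindle's flat

TASK

On the label rewinder, grip the upright spindle and turn it until your fingers feel its set-screw flat facing the same way as the small pointer rib on the base. Then slip the collar with the set-screw boss (not the plain ring) over the spindle, lying level, with its screw over that flat and the collar level with the middle of the flat. Finish while still holding it there in the gripper, so that a colleague can tighten the screw; leave the other things on the bench alone.

Things in the scene. Friction and masses are not known exactly. Their poses are not given: they have to be found in the camera images.
- rewinder: label rewinder, fixed: grey box 180 (x) x 140 (y) x 50 mm high with an upright spindle at its centre; origin under its centre, on the bench and on the spindle's axis; z up. On its top an aluminium disc (diameter 110, top at 56 mm), a dark bearing boss (diameter 38, top at 68 mm) and the pointer rib. The pointer's direction is the body's +x.
- spindle (a joint): angle of the spindle about its upright axis, rad, counter-clockwise from above positive; 0 means the flat faces the pointer rib's direction. Range -3 to 3, starts between 0.4 and 1.5; friction about 0.06 N m, it stays where it is left.
- flat (a point): face of the flat on the spindle: 17 wide, 120 to 157 mm above the bench; origin mid-face, 140 mm up, 8.5 mm from the spindle's axis; +x is its outward normal, z up; turns with the spindle. Fingers closed across the flat measure 20.5 mm, on the round 24 mm. Below 120 mm the spindle is round all about: fingertips must stay above that to lie on the flat.
- axis_at_flat (a point): fixed point on the spindle's axis level with the middle of the flat, 140 mm above the bench; axes as the rewinder's (+x the pointer's direction)
- collar: steel stop collar, loose, lying flat: outer diameter 46, bore 28, 20 mm high, 120 g (+-30 %); origin at the centre of its underside, z up along the bore. Set-screw boss along +x (13 wide, 14 high, to 32 mm from the axis, dark screw head). In the bore the 5 mm screw tip stands in to 10.5 mm from the axis at half height, so it passes over the spindle only with the screw over the flat.
- collar_center (a point): centre of the collar, 10 mm above its underside, on the axis of its bore
- set_screw (a point): outer end of the collar's set screw, 33 mm from the collar's axis along its +x, at half height
- spacer: plain steel ring without a boss, loose: outer diameter 46, bore 28, 20 mm high; origin at the centre of its underside. Looks like the collar otherwise; not to be used. It and the collar may lie in either place.
- label_roll: bystander: white label roll standing on end, diameter 90, 50 mm high; origin at the centre of its underside
- hex_key: bystander: dark L-shaped hex key, 110 x 30 mm, 6 mm thick; origin on its long arm, on the bench
- spray: bystander: white bottle, diameter 60, 170 mm high; origin at the centre of its underside
- carton: bystander: cardboard box 110 x 80 x 50 mm; origin at the centre of its underside
- screwdriver: bystander: screwdriver with black handle, lying; origin under it
- scanner: bystander: black and grey hand scanner, about 180 x 60 x 30 mm; origin under its head
- spindle_top (a point): centre of the spindle's top end, 160 mm above the bench. The spindle is an upright steel shaft of diameter 24 with a flat milled on one side of its top 40 mm (120 to 160 mm above the bench); its top 3 mm taper in by 2 mm
- pointer (a point): top of the small white pointer rib (28 long, 12 wide, top 60 mm above the bench), near the +x edge of the rewinder's top, 72 mm from the spindle's axis; a line from the spindle to the rib is the direction that the flat must face

How it is judged (in metres and radians):
On the way:
1. the spindle is turned so that its flat faces the pointer's direction (within 0.2 rad) while a finger presses on the flat (over 2 N) (value of joint spindle between -0.2 and 0.2 rad and contact force between the fingers and flat_face above 2 N), for 0.2 s.
At the end, for the whole second after the job is handed in: The collar is round the spindle (centres within 5 mm), its mid-height within 8 mm of the middle of the flat, level within 0.15 rad, its screw facing the flat within 0.25 rad, the flat still facing the pointer's direction within 0.25 rad, and the fingers are holding the collar still (over 2 N) (value of joint spindle between -0.25 and 0.25 rad and horizontal distance between collar_center and axis_at_flat below 0.005 m and z of collar_center in the frame of axis_at_flat between -0.008 and 0.008 m and angle between collar's own z axis and vertical below 0.15 rad and angle between the x axis of collar and the x axis of flat, either way round below 0.25 rad and x of set_screw in the frame of flat above 0.01 m and contact force between the fingers and collar above 2 N and linear speed of collar below 0.02 m/s); the arm keeps its last pose, push and grip.
It fails at once if another thing on the bench is moved by more than 20 mm (distance of any of spacer, label_roll, hex_key, spray, carton, screwdriver, scanner from where it was at the start of the episode above 0.02 m).
It also fails if it takes over 53 s, if anything falls off the work surface, if the arm or the gripper's body presses on something with over 40 N, if the wrist force passes 120 N, or if a joint passes its speed limit or range.

ROBOT

A 6-joint arm with a two-finger parallel gripper is mounted at the origin on the work surface. World frame = base frame: x ahead of the robot, y to its left, z up, the work surface at z = 0. Lengths are in mm, angles in rad, forces in N, time in s.
With the tool pointing down it reaches from about 275 to 1000 mm from the base axis. Payload 8.4 kg.
Tool frame: the origin (TCP) lies midway between the tips of the shut fingers; the grasp point (between the pads) lies 19 mm behind it; z points along the fingers, y is the line along which they close (so a half turn about z gives the same grasp; the last joint's range is limited). The gripper opens to 85 mm and grips with 20 to 120 N. Pads are 22 mm wide; open, the fingers measure 114 mm over their backs; the gripper's body (76 mm by 85 mm) begins 54 mm behind the grasp point. The pads swing forward as they close: fully open they stand 13 mm farther back than shut.
Start: joints at [-1.12, 0.353, 1.633, -0, 1.155, -0.002], TCP at [273.427, -562.019, 231.281] pointing down, gripper open.
Joint ranges: [-2.63, 2.63], [-0.92, 2.1], [0.06, 2.66], [-1.3, 4.44], [0, 2.69], [-3.02, 3.02]. Speed limits (rad/s): [2.22, 2.22, 2.79, 3.14, 3.14, 3.14].

INTERFACE

Orientations are given as [roll, pitch, yaw] about the fixed x, y, z axes, in that order (R = Rz(yaw) Ry(pitch) Rx(roll)).
In Python, from rig import monitor, imaging, r gives the robot as it stands.
- The arm moves only by the tool drive_tool, never from a script. Its argument "plan" is a list of rows, each an object of numbers: "x", "y", "z": the shift along the tool's x, y, z in units of 50 mm (1.0 is 50 mm); "ax", "ay", "az": the turn, a rotation vector about the tool's x, y, z in units of 6 degrees (1.0 is 6 degrees); "hand": the finger opening in mm, from 0 to 85.4. In form: [{"x": .., "y": .., "z": .., "ax": .., "ay": .., "az": .., "hand": ..}, ...]. A call has 1 to 8 rows; each row is the pose to reach, as a shift and turn from the pose commanded when the call began, along the tool's axes at that moment; what a row does not reach only later rows make up. A row lasts 1/10 s, in which the tool goes at most 50 mm and 8.59 degrees, less where a joint would pass 70% of its speed; a pose out of reach is approached as far as the arm can. A call with a gripper value outside its range is refused whole. The fingers move at their own pace and stop on an object; "grip_force" is the grip in N (left out, the last holds). Time passes only in rows, so rows that repeat a pose let the fingers close. It gives the time, the measured TCP pose, the force, the opening and the grip force at its end, in the units of the state.
- monitor.sense(): the state, without advancing time (a new reading comes with each control period).
- imaging.grab_frame(name): name is "side" or "top" or "wrist"; returns the picture (400x640x3 uint8, red, green, blue); there is no depth.
- imaging.camera_info(name): a dict with "mtx" (3x3 intrinsics, pixels), "dist" ([k1, k2, p1, p2, k3] as OpenCV has them; the pictures are not rectified), "R" (3x3) and "t" (3): a world point X has camera coordinates R X + t. Camera axes: x right, y down, z forward; pixel columns grow to the right and rows downward; lengths in mm; the calibration is good to about 2 mm. A picture is of the moment at which its call begins: read the wrist's pose just before it. camera_info takes no time and is no camera call; for the wrist camera it gives the pose at the moment of the call.
- r.sign_off(): hands the job in; it is judged then, once.
The state is a dict: "clock": time; "qpos": joint angles; "qvel": joint speeds; "joint_efforts": joint torques, N m; "eef_pos": TCP position; "tcp_rot": TCP orientation; "contact_force": force on the tool from outside, world axes, zero at the start; "wrist_torque": the same for the moment, N m; "opening": opening from 0.0 (shut) to 1.0 (fully open); "grasp_force": force on a finger pad.
Only numpy, scipy, OpenCV 4.12 (cv2) and the standard library are available. Lean on these libraries where they do the work, as an engineer would, in place of code of your own. Each camera call takes 0.05 s, during which the arm holds its last target. There are 200 camera calls.

## Working session

There is one attempt and no reset: what is moved stays moved. The work goes in short steps, Python scripts to look and compute and a tool call to move; the robot and the scene stay as the last step left them, time stands still between calls to the robot, and variables do not carry over. Pictures are saved under pics/ and viewed, at most 10 in all, crops included, and the job is handed in when it is done.

Besides the shell and the picture viewer there is one more tool, called after "Call:" as name([rows], argument=value, ...), one row to a line, values as JSON. drive_tool: Moves the arm, as the interface text tells. Its arguments: {"type":"object","properties":{"plan":{"type":"array","items":{"type":"object","properties":{"x":{"type":"number"},"y":{"type":"number"},"z":{"type":"number"},"ax":{"type":"number"},"ay":{"type":"number"},"az":{"type":"number"},"hand":{"type":"number"}}}},"grip_force":{"type":"number"}},"required":["plan"]}

```bash
mkdir -p pics; ls
cat > h.py <<'E'
import numpy as np, cv2
from rig import monitor, imaging, r
def info(n):
    c=imaging.camera_info(n); return [np.array(c[k],float) for k in("mtx","dist","R","t")]
def ray(c,uv,z):
    K,d,R,t=c
    p=cv2.undistortPoints(np.array([[uv]],float),K,d)[0,0]
    o=-R.T@t; v=R.T@np.array([p[0],p[1],1]); return o+v*(z-o[2])/v[2]
def proj(c,X):
    K,d,R,t=c
    return cv2.projectPoints(np.array(X,float).reshape(-1,3),cv2.Rodrigues(R)[0],t,K,d)[0][:,0]
def save(n,f,crop=None,s=1):
    im=imaging.grab_frame(n)[:,:,::-1]
    if crop: x0,y0,x1,y1=crop; im=im[y0:y1,x0:x1]
    if s!=1: im=cv2.resize(im,None,fx=s,fy=s,interpolation=cv2.INTER_CUBIC)
    cv2.imwrite("pics/"+f,im)
E
python3 - <<'E'
from h import *
t=imaging.grab_frame("top");s=imaging.grab_frame("side")
cv2.imwrite("pics/top0.png",cv2.resize(t[:,:,::-1],(800,500)))
cv2.imwrite("pics/topraw.png",t[:,:,::-1])
cv2.imwrite("pics/side0.png",cv2.resize(s[:,:,::-1],(800,500)))
np.set_printoptions(precision=3,suppress=True)
for n in("top","side"):
    c=info(n);print(n,-c[2].T@c[3],c[2][2],c[0][0,0])
st=monitor.sense();print(st)
E
```

```text
pics
top [ 303.268   27.667 1207.33 ] [ 0.21   0.008 -0.978] 445.6571522075705
side [ 421.519 -722.971  738.725] [ 0.094  0.785 -0.613] 376.72052609313647
{'clock': 0.1, 'qpos': array([-1.12 ,  0.354,  1.634, -0.   ,  1.155, -0.002]), 'qvel': array([-0.   , -0.001, -0.003, -0.001, -0.   , -0.001]), 'joint_efforts': array([  0.   , -60.636, -34.282,   0.   ,   0.004,   0.   ]), 'eef_pos': array([ 273.243, -561.628,  230.631]), 'tcp_rot': array([-3.14 ,  0.   ,  0.453]), 'contact_force': array([-0.402,  0.714, -0.837]), 'wrist_torque': array([-0.009,  0.   , -0.003]), 'grasp_force': 0.0, 'opening': 0.9993405747912624}
```

View pics/top0.png

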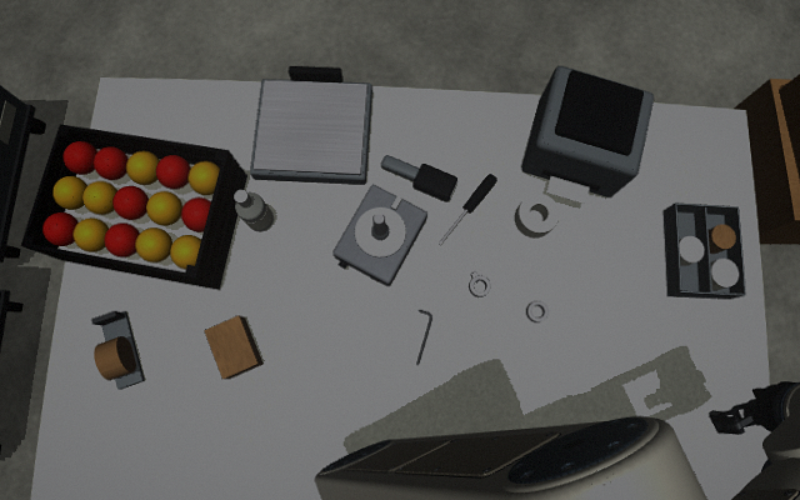

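View pics/side0.png

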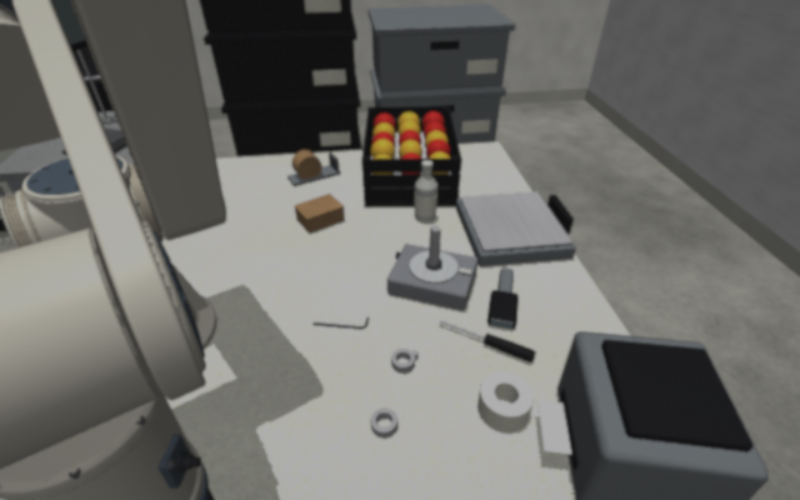

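The top view shows the rewinder at about (380,235), with its spindle top at (379,219) and its pointer at (397,203). The bossed collar is at (480,285) with its boss towards (474,275), and the plain ring is at (537,311). Next I'll enlarge this area.

Run:
```python
from h import *
t=cv2.imread("pics/topraw.png")[135:265,250:450]
cv2.imwrite("pics/top1.png",cv2.convertScaleAbs(cv2.resize(t,None,fx=4,fy=4,interpolation=cv2.INTER_CUBIC),alpha=1.5))
```

```text
(no output)
```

View pics/top1.png

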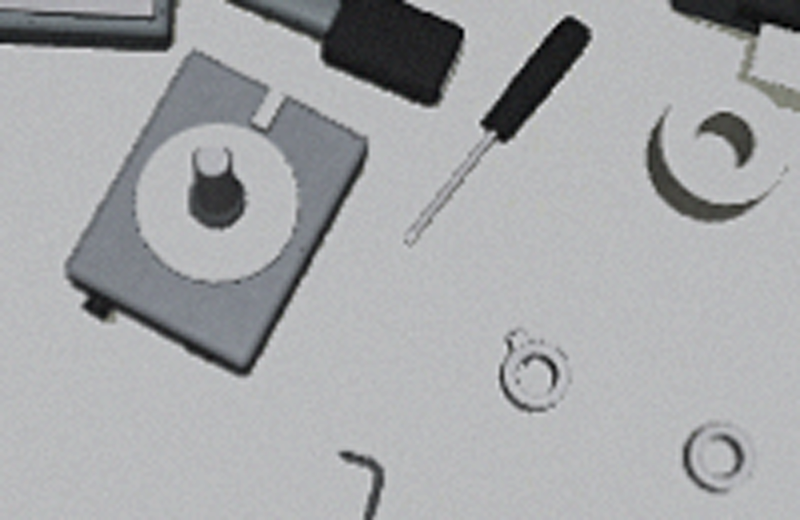

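The enlarged crop shows the disc centre at (217,203), spindle top at (212,160), rib centre at (269,108), box corners at (195,52), (367,145), (245,372) and (70,268), collar centre at (537,374) and boss at (515,341).

Run:
```python
from h import *
np.set_printoptions(precision=1,suppress=True)
c=info("top")
P={}
for n,(u,v),z in[("disc",(217,203),56),("sptop",(212,160),160),("rib",(269,108),60),("c1",(195,52),50),("c2",(367,145),50),("c3",(245,372),50),("c4",(70,268),50),("collar",(537,374),20),("boss",(515,341),17),("spacer",(717,455),20),("roll",(722,145),50)]:
    P[n]=ray(c,(250+(u+.5)/4-.5,135+(v+.5)/4-.5),z); print(n,P[n])
m=(P["c1"]+P["c2"]+P["c3"]+P["c4"])/4;print("boxc",m)
f=lambda a,b:np.arctan2(*(b-a)[[1,0]])
print("yaw", f(P["disc"],P["rib"]), f(P["c4"],P["c1"]),f(P["c3"],P["c2"]),f(P["c2"],P["c1"]), "collar yaw",f(P["collar"],P["boss"]))
print(np.linalg.norm(P["c1"]-P["c4"]),np.linalg.norm(P["c1"]-P["c2"]))
w=info("wrist");print("wrist",-w[2].T@w[3],w[2],w[0])
```

```text
disc [597.8  76.8  56. ]
sptop [598.1  77.  160. ]
rib [664.5  45.6  60. ]
c1 [704.9  98.4  50. ]
c2 [645.2 -21.7  50. ]
c3 [486.1  51.9  50. ]
c4 [549.7 172.   50. ]
collar [ 499.8 -144.4   20. ]
boss [ 522.2 -129.3   17. ]
spacer [ 451. -267.   20.]
roll [ 658.6 -262.9   50. ]
boxc [596.5  75.2  50. ]
yaw -0.43713070237758245 -0.44283663083313657 -0.43322393444649954 1.1089683594739685 collar yaw 0.5921946804635768
171.86413129611643 134.1542817947751
wrist [ 339.4 -529.6  371.7] [[ 0.4 -0.9 -0. ]
 [-0.9 -0.4  0.3]
 [-0.3 -0.1 -1. ]] [[318.9   0.  317.5]
 [  0.  318.9 203.9]
 [  0.    0.    1. ]]
```

Call:
drive_tool([
  {"x": 5.7,"y": -4.3,"z": -0.8,"hand": 50},
  {"x": 5.7,"y": -4.3,"z": -0.8,"hand": 50},
  {"x": 5.7,"y": -4.3,"z": -0.8,"hand": 50},
  {"x": 5.7,"y": -4.3,"z": -0.8,"hand": 50},
  {"x": 5.7,"y": -4.3,"z": -0.8,"hand": 50},
  {"x": 5.7,"y": -4.3,"z": -0.8,"hand": 50},
  {"x": 5.7,"y": -4.3,"z": -0.8,"hand": 50},
  {"x": 5.7,"y": -4.3,"z": -0.8,"hand": 50},
])

```text
invalid input
```

Call:
drive_tool([
  {"x": 1,"y": -0.8,"z": -0.1,"ax": 0,"ay": 0,"az": 0,"hand": 50},
  {"x": 2,"y": -1.6,"z": -0.2,"ax": 0,"ay": 0,"az": 0,"hand": 50},
], grip_force=40)

```text
clock: 0.3
eef_pos: [315.9, -471.3, 238.3]
tcp_rot: [-3.14, 0.0, 0.45]
contact_force: [1.0, -0.3, -0.6]
opening: 0.688
grasp_force: 0.0
```

Call:
drive_tool([
  {"x": 0.8,"y": -0.6,"z": -0.1,"ax": 0,"ay": 0,"az": 0,"hand": 50},
  {"x": 1.6,"y": -1.2,"z": -0.2,"ax": 0,"ay": 0,"az": 0,"hand": 50},
  {"x": 2.4,"y": -1.8,"z": -0.3,"ax": 0,"ay": 0,"az": 0,"hand": 50},
  {"x": 3.2,"y": -2.4,"z": -0.4,"ax": 0,"ay": 0,"az": 0,"hand": 50},
  {"x": 4.0,"y": -3.0,"z": -0.5,"ax": 0,"ay": 0,"az": 0,"hand": 50},
  {"x": 4.8,"y": -3.6,"z": -0.5,"ax": 0,"ay": 0,"az": 0,"hand": 50},
  {"x": 5.6,"y": -4.2,"z": -0.5,"ax": 0,"ay": 0,"az": 0,"hand": 50},
  {"x": 6.4,"y": -4.8,"z": -0.5,"ax": 0,"ay": 0,"az": 0,"hand": 50},
])

```text
clock: 1.1
eef_pos: [498.8, -115.3, 264.1]
tcp_rot: [3.141, -0.0, 0.453]
contact_force: [0.9, -1.3, -0.2]
opening: 0.587
grasp_force: 0.0
```

Call:
drive_tool([
  {"x": 0.8,"y": -0.6,"z": 0,"ax": 0,"ay": 0,"az": 0,"hand": 50},
  {"x": 1.6,"y": -1.2,"z": 0,"ax": 0,"ay": 0,"az": 0,"hand": 50},
  {"x": 2.4,"y": -1.8,"z": 0,"ax": 0,"ay": 0,"az": 0,"hand": 50},
  {"x": 3.2,"y": -2.4,"z": 0,"ax": 0,"ay": 0,"az": 0,"hand": 50},
  {"x": 3.4,"y": -2.5,"z": 0,"ax": 0,"ay": 0,"az": 0,"hand": 50},
])

```text
clock: 1.6
eef_pos: [598.0, 73.9, 263.6]
tcp_rot: [-3.141, -0.001, 0.456]
contact_force: [0.2, 0.4, -0.2]
opening: 0.587
grasp_force: 0.0
```

Run:
```python
from h import *
np.set_printoptions(precision=3,suppress=True)
for k in range(2): s=monitor.sense(); im=imaging.grab_frame("wrist")
c=info("wrist");print(s["clock"],s["eef_pos"],s["tcp_rot"]); print(proj(c,[[598,77,160],[598,77,120]]))
cv2.imwrite("pics/w1.png",im[:,:,::-1])
u,v=proj(c,[598,77,150])[0].astype(int); u=np.clip(u,100,540);v=np.clip(v,75,325);print(u,v)
cv2.imwrite("pics/w1c.png",cv2.resize(im[v-75:v+75,u-100:u+100,::-1],None,fx=4,fy=4,interpolation=cv2.INTER_CUBIC))
```

```text
1.65 [598.022  73.032 263.458] [-3.141 -0.     0.456]
[[311.165 199.93 ]
 [311.992 187.928]]
311 196
```

View pics/w1c.png

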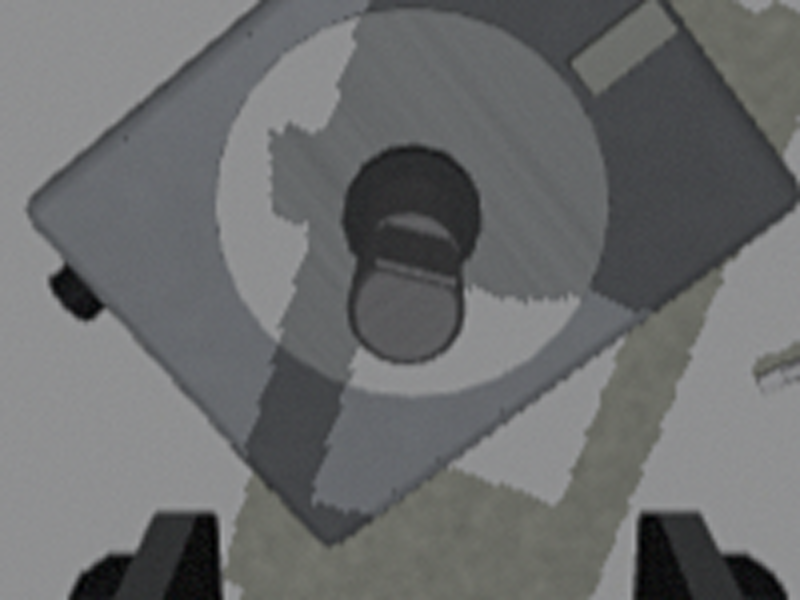

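The wrist crop shows the flat's upper edge running from (373,262) to (458,284), the spindle end centred near (407,307), and the rib at (624,48).

Run:
```python
from h import *
np.set_printoptions(precision=3,suppress=True)
c=info("wrist")
g=lambda u,v,z:ray(c,(211+(u+.5)/4-.5,121+(v+.5)/4-.5),z)
a,b=g(373,262,157),g(458,284,157);print(a,b,np.linalg.norm(a-b))
d=(b-a);print("flat normal yaw",np.arctan2(d[1],d[0])+np.pi/2,np.arctan2(d[1],d[0])-np.pi/2)
print("top",g(407,307,157),"L/R",g(349,305,157),g(465,305,157),"bot",g(407,363,157),"disc L R T B",g(217,203,56),g(607,203,56),g(411,8,56),g(411,396,56))
r0=g(624,48,60);print("rib",r0,np.arctan2(r0[1]-77,r0[0]-598))
```

```text
[604.923  86.879 157.   ] [608.362  69.672 157.   ] 17.547858094644397
flat normal yaw 0.19724567150034522 -2.944346982089448
top [599.557  76.736 157.   ] L/R [594.777  87.382 157.   ] [605.088  66.455 157.   ] bot [588.906  71.55  157.   ] disc L R T B [577.274 126.045  56.   ] [624.945  29.299  56.   ] [647.964 100.852  56.   ] [550.154  53.114  56.   ]
rib [663.775  45.955  60.   ] -0.44098359183953006
```

Call:
drive_tool([
  {"x": 0.06,"y": -0.06,"z": 0,"ax": 0,"ay": 0,"az": -1.4,"hand": 50},
  {"x": 0.06,"y": -0.06,"z": 0,"ax": 0,"ay": 0,"az": -2.8,"hand": 50},
  {"x": 0.06,"y": -0.06,"z": 0,"ax": 0,"ay": 0,"az": -4.2,"hand": 50},
  {"x": 0.06,"y": -0.06,"z": 0,"ax": 0,"ay": 0,"az": -5.6,"hand": 50},
  {"x": 0.06,"y": -0.06,"z": 0,"ax": 0,"ay": 0,"az": -7.0,"hand": 50},
  {"x": 0.06,"y": -0.06,"z": 0,"ax": 0,"ay": 0,"az": -8.4,"hand": 50},
  {"x": 0.06,"y": -0.06,"z": 0,"ax": 0,"ay": 0,"az": -9.8,"hand": 50},
  {"x": 0.06,"y": -0.06,"z": 0,"ax": 0,"ay": 0,"az": -11.2,"hand": 50},
])

```text
clock: 2.5
eef_pos: [597.0, 71.5, 263.9]
tcp_rot: [-3.141, 0.001, 1.63]
contact_force: [-0.3, 0.0, 0.5]
opening: 0.588
grasp_force: 0.0
```

Call:
drive_tool([
  {"x": 0,"y": 0,"z": 0,"ax": 0,"ay": 0,"az": -1.33,"hand": 50},
  {"x": 0,"y": 0,"z": 0,"ax": 0,"ay": 0,"az": -1.33,"hand": 50},
  {"x": 0,"y": 0,"z": 0,"ax": 0,"ay": 0,"az": -1.33,"hand": 50},
])

```text
clock: 2.8
eef_pos: [597.4, 72.2, 264.1]
tcp_rot: [-3.141, 0.0, 1.76]
contact_force: [-0.3, 0.1, 0.6]
opening: 0.588
grasp_force: 0.0
```

Call:
drive_tool([
  {"x": 0.09,"y": 0.06,"z": 0.6,"ax": 0,"ay": 0,"az": 0,"hand": 60},
  {"x": 0.09,"y": 0.06,"z": 1.2,"ax": 0,"ay": 0,"az": 0,"hand": 60},
  {"x": 0.09,"y": 0.06,"z": 1.7,"ax": 0,"ay": 0,"az": 0,"hand": 60},
  {"x": 0.09,"y": 0.06,"z": 1.7,"ax": 0,"ay": 0,"az": 0,"hand": 60},
])

```text
clock: 3.2
eef_pos: [597.4, 77.7, 175.7]
tcp_rot: [-3.135, -0.0, 1.761]
contact_force: [-0.3, 0.6, 0.2]
opening: 0.702
grasp_force: 0.0
```

Call:
drive_tool([
  {"x": -0.02,"y": 0.04,"z": 0.5,"ax": 0,"ay": 0,"az": 0,"hand": 60},
  {"x": -0.02,"y": 0.04,"z": 0.98,"ax": 0,"ay": 0,"az": 0,"hand": 60},
  {"x": -0.02,"y": 0.04,"z": 0.98,"ax": 0,"ay": 0,"az": 0,"hand": 40},
  {"x": -0.02,"y": 0.04,"z": 0.98,"ax": 0,"ay": 0,"az": 0,"hand": 20},
  {"x": -0.02,"y": 0.04,"z": 0.98,"ax": 0,"ay": 0,"az": 0,"hand": 10},
  {"x": -0.02,"y": 0.04,"z": 0.98,"ax": 0,"ay": 0,"az": 0,"hand": 10},
  {"x": -0.02,"y": 0.04,"z": 0.98,"ax": 0,"ay": 0,"az": 0,"hand": 10},
  {"x": -0.02,"y": 0.04,"z": 0.98,"ax": 0,"ay": 0,"az": 0,"hand": 10},
], grip_force=40)

```text
clock: 4.0
eef_pos: [598.2, 77.0, 131.4]
tcp_rot: [-3.134, 0.0, 1.764]
contact_force: [-17.1, -4.7, 10.2]
opening: 0.226
grasp_force: 39.5
```

Call:
drive_tool([
  {"x": 0.01,"y": -0.03,"z": 0,"ax": 0,"ay": 0,"az": 0.9,"hand": 10},
  {"x": 0.01,"y": -0.03,"z": 0,"ax": 0,"ay": 0,"az": 1.8,"hand": 10},
  {"x": 0.01,"y": -0.03,"z": 0,"ax": 0,"ay": 0,"az": 2.7,"hand": 10},
  {"x": 0.01,"y": -0.03,"z": 0,"ax": 0,"ay": 0,"az": 3.6,"hand": 10},
  {"x": 0.01,"y": -0.03,"z": 0,"ax": 0,"ay": 0,"az": 4.5,"hand": 10},
  {"x": 0.01,"y": -0.03,"z": 0,"ax": 0,"ay": 0,"az": 5.4,"hand": 10},
  {"x": 0.01,"y": -0.03,"z": 0,"ax": 0,"ay": 0,"az": 6.05,"hand": 10},
  {"x": 0.01,"y": -0.03,"z": 0,"ax": 0,"ay": 0,"az": 6.05,"hand": 10},
])

```text
clock: 4.8
eef_pos: [597.4, 78.0, 131.5]
tcp_rot: [-3.136, 0.003, 1.128]
contact_force: [-14.0, 0.7, 6.9]
opening: 0.223
grasp_force: 39.8
```

Call:
drive_tool([
  {"x": 0,"y": 0,"z": 0,"ax": 0,"ay": 0,"az": 0,"hand": 10},
  {"x": 0,"y": 0,"z": 0,"ax": 0,"ay": 0,"az": 0,"hand": 10},
  {"x": 0,"y": 0,"z": 0,"ax": 0,"ay": 0,"az": 0,"hand": 10},
  {"x": 0,"y": 0,"z": 0,"ax": 0,"ay": 0,"az": 0,"hand": 10},
])

```text
clock: 5.2
eef_pos: [597.4, 78.0, 131.4]
tcp_rot: [-3.136, 0.003, 1.13]
contact_force: [-15.0, -0.4, 6.8]
opening: 0.226
grasp_force: 39.8
```

Call:
drive_tool([
  {"x": 0,"y": 0,"z": 0,"ax": 0,"ay": 0,"az": 0,"hand": 60},
  {"x": 0,"y": 0,"z": 0,"ax": 0,"ay": 0,"az": 0,"hand": 60},
  {"x": 0,"y": 0,"z": 0,"ax": 0,"ay": 0,"az": 0,"hand": 60},
  {"x": 0,"y": 0,"z": -0.4,"ax": 0,"ay": 0,"az": 0,"hand": 60},
  {"x": 0,"y": 0,"z": -1.2,"ax": 0,"ay": 0,"az": 0,"hand": 60},
  {"x": 0,"y": 0,"z": -1.9,"ax": 0,"ay": 0,"az": 0,"hand": 70},
  {"x": 0,"y": 0,"z": -1.9,"ax": 0,"ay": 0,"az": 0,"hand": 70},
])

```text
clock: 5.9
eef_pos: [604.0, 78.5, 231.0]
tcp_rot: [3.134, -0.005, 1.131]
contact_force: [0.2, -0.3, -0.2]
opening: 0.822
grasp_force: 0.0
```

Call:
drive_tool([
  {"x": -0.7,"y": 0,"z": 0,"ax": 0,"ay": 0,"az": 0.7,"hand": 70},
  {"x": -1.4,"y": 0,"z": 0,"ax": 0,"ay": 0,"az": 1.4,"hand": 70},
  {"x": -2.1,"y": 0,"z": 0,"ax": 0,"ay": 0,"az": 2.1,"hand": 70},
  {"x": -2.8,"y": 0,"z": 0.3,"ax": 0,"ay": 0,"az": 2.8,"hand": 70},
  {"x": -3.5,"y": 0,"z": 0.6,"ax": 0,"ay": 0,"az": 3.5,"hand": 70},
  {"x": -4.2,"y": 0,"z": 0.9,"ax": 0,"ay": 0,"az": 4.2,"hand": 70},
  {"x": -4.9,"y": 0.02,"z": 1.2,"ax": 0,"ay": 0,"az": 5.1,"hand": 70},
  {"x": -4.9,"y": 0.02,"z": 1.6,"ax": 0,"ay": 0,"az": 5.1,"hand": 70},
])

```text
clock: 6.7
eef_pos: [496.3, -147.1, 144.9]
tcp_rot: [3.14, -0.0, 0.591]
contact_force: [0.5, 0.9, -0.3]
opening: 0.816
grasp_force: 0.0
```

Call:
drive_tool([
  {"x": 0,"y": 0,"z": 0,"ax": 0,"ay": 0,"az": 0,"hand": 70},
  {"x": 0,"y": 0,"z": 0,"ax": 0,"ay": 0,"az": 0,"hand": 70},
])

```text
clock: 6.9
eef_pos: [497.4, -143.9, 145.2]
tcp_rot: [-3.141, 0.0, 0.597]
contact_force: [0.2, -1.2, 0.1]
opening: 0.817
grasp_force: 0.0
```

Run:
```python
from h import *
np.set_printoptions(precision=3,suppress=True)
for k in range(2): s=monitor.sense(); im=imaging.grab_frame("wrist")
c=info("wrist");print(s["clock"],s["eef_pos"],s["tcp_rot"]); 
u,v=proj(c,[500,-144,20])[0].astype(int);print(u,v); u=np.clip(u,100,540);v=np.clip(v,75,325);print(u,v)
cv2.imwrite("pics/w2c.png",cv2.resize(im[v-75:v+75,u-100:u+100,::-1],None,fx=4,fy=4,interpolation=cv2.INTER_CUBIC))
```

```text
6.95 [ 497.946 -143.774  145.683] [ 3.141 -0.001  0.598]
318 195
318 195
```

View pics/w2c.png

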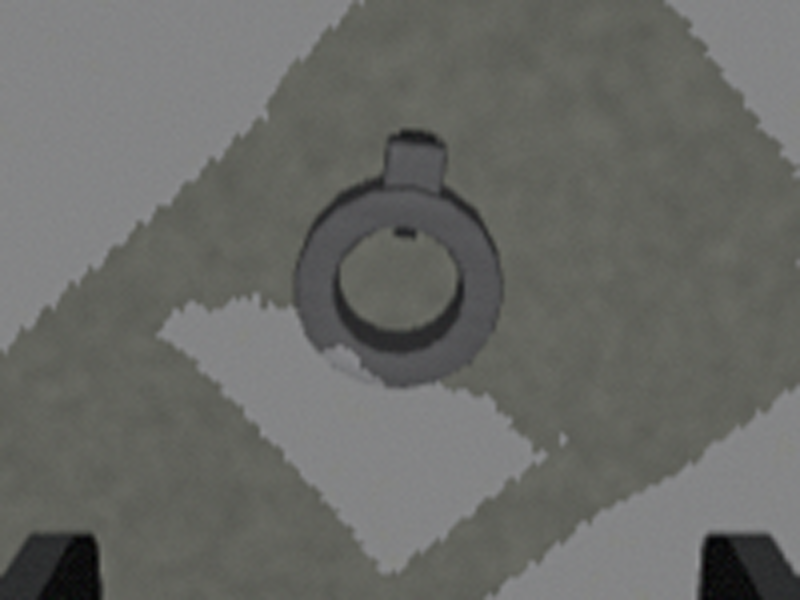

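The wrist crop shows the collar's top ring centred at (398,287) and the boss's outer edge at (388–447,143), with the screw tip at (404,232).

Run:
```python
from h import *
np.set_printoptions(precision=3,suppress=True)
c=info("wrist")
g=lambda u,v,z:ray(c,(218+(u+.5)/4-.5,120+(v+.5)/4-.5),z)
o=g(398,287,20);print(o,"LR",np.linalg.norm(g(294,285,20)-g(502,285,20)),"TB",g(398,186,20),g(398,388,20))
for p,z in(((417,143),17),((416,185),17),((404,232),10)):
    q=g(*p,z)-o;print(np.hypot(q[0],q[1]),np.arctan2(q[1],q[0]))
l,r_=g(388,142,17),g(447,145,17);d=r_-l;print(np.linalg.norm(d),np.arctan2(d[1],d[0])+np.pi/2)
s=monitor.sense();print(s["eef_pos"],s["tcp_rot"])
```

```text
[ 502.445 -140.892   20.   ] LR 44.89224656392833 TB [ 520.58  -128.478   20.   ] [ 483.44  -153.902   20.   ]
30.874102084843425 0.46982064321698164
22.01035389839281 0.4248558498069406
10.079614872541429 0.46776317503156767
12.487153990734614 0.549679615883405
[ 498.235 -143.693  145.965] [ 3.141 -0.001  0.598]
```

Call:
drive_tool([
  {"x": 0.09,"y": 0,"z": 0.5,"ax": 0,"ay": 0,"az": 1.13,"hand": 72},
  {"x": 0.09,"y": 0,"z": 1.2,"ax": 0,"ay": 0,"az": 1.13,"hand": 72},
  {"x": 0.09,"y": 0,"z": 1.9,"ax": 0,"ay": 0,"az": 1.13,"hand": 72},
  {"x": 0.09,"y": 0,"z": 2.4,"ax": 0,"ay": 0,"az": 1.13,"hand": 72},
  {"x": 0.09,"y": 0,"z": 2.7,"ax": 0,"ay": 0,"az": 1.13,"hand": 72},
  {"x": 0.09,"y": 0,"z": 2.7,"ax": 0,"ay": 0,"az": 1.13,"hand": 72},
  {"x": 0.09,"y": 0,"z": 2.7,"ax": 0,"ay": 0,"az": 1.13,"hand": 72},
])

```text
clock: 7.7
eef_pos: [501.9, -141.2, 10.8]
tcp_rot: [3.141, -0.001, 0.48]
contact_force: [-1.0, -0.1, 1.1]
opening: 0.841
grasp_force: 0.0
```

Call:
drive_tool([
  {"x": 0,"y": 0,"z": 0.17,"ax": 0,"ay": 0,"az": 0,"hand": 65},
  {"x": 0,"y": 0,"z": 0.17,"ax": 0,"ay": 0,"az": 0,"hand": 55},
  {"x": 0,"y": 0,"z": 0.17,"ax": 0,"ay": 0,"az": 0,"hand": 48},
  {"x": 0,"y": 0,"z": 0.17,"ax": 0,"ay": 0,"az": 0,"hand": 42},
  {"x": 0,"y": 0,"z": 0.17,"ax": 0,"ay": 0,"az": 0,"hand": 36},
  {"x": 0,"y": 0,"z": 0.17,"ax": 0,"ay": 0,"az": 0,"hand": 36},
  {"x": 0,"y": 0,"z": 0.17,"ax": 0,"ay": 0,"az": 0,"hand": 36},
  {"x": 0,"y": 0,"z": 0.17,"ax": 0,"ay": 0,"az": 0,"hand": 36},
], grip_force=40)

```text
clock: 8.5
eef_pos: [501.3, -141.5, 2.4]
tcp_rot: [3.141, -0.001, 0.479]
contact_force: [-1.5, 1.2, 7.1]
opening: 0.524
grasp_force: 39.8
```

Call:
drive_tool([
  {"x": 0,"y": 0,"z": -0.4,"ax": 0,"ay": 0,"az": 0,"hand": 36},
  {"x": 0,"y": 0,"z": -1.0,"ax": 0,"ay": 0,"az": 0,"hand": 36},
  {"x": 0,"y": 0,"z": -1.7,"ax": 0,"ay": 0,"az": 0,"hand": 36},
  {"x": 0,"y": 0,"z": -2.5,"ax": 0,"ay": 0,"az": 0,"hand": 36},
  {"x": 0,"y": 0,"z": -3.2,"ax": 0,"ay": 0,"az": 0,"hand": 36},
  {"x": 0,"y": 0,"z": -3.9,"ax": 0,"ay": 0,"az": 0,"hand": 36},
  {"x": 0,"y": 0,"z": -4.4,"ax": 0,"ay": 0,"az": 0,"hand": 36},
  {"x": 0,"y": 0,"z": -4.4,"ax": 0,"ay": 0,"az": 0,"hand": 36},
])

```text
clock: 9.3
eef_pos: [503.0, -142.1, 225.6]
tcp_rot: [3.137, -0.005, 0.479]
contact_force: [1.3, 0.8, -1.3]
opening: 0.527
grasp_force: 41.4
```

Run:
```python
from h import *
np.set_printoptions(precision=3,suppress=True)
for k in range(3): s=monitor.sense(); im=imaging.grab_frame("wrist")
c=info("wrist");p=s["eef_pos"];print(s["clock"],p,s["tcp_rot"],s["grasp_force"])
u,v=proj(c,p+[0,0,18])[0].astype(int);print(u,v); u=np.clip(u,100,540);v=np.clip(v,75,325);print(u,v)
cv2.imwrite("pics/w3c.png",cv2.resize(im[v-75:v+75,u-100:u+100,::-1],None,fx=4,fy=4,interpolation=cv2.INTER_CUBIC))
```

```text
9.4 [ 500.906 -141.478  221.823] [ 3.141 -0.001  0.479] 41.32876753807068
318 284
318 284
```

View pics/w3c.png

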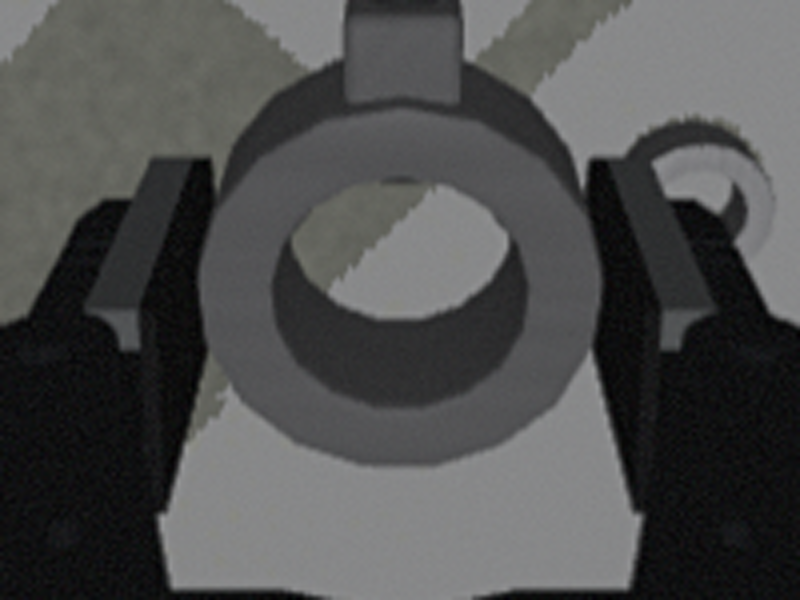

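The wrist crop shows the collar held level, its boss at (345–462,55) along tool x. The ring's outer edge spans x 199–602 and y 105–466, and the bore spans x 273–528 with its bottom at 408.

Run:
```python
from h import *
np.set_printoptions(precision=2,suppress=True)
c=info("wrist");s=monitor.sense();p=s["eef_pos"];print(p,s["tcp_rot"])
y=s["tcp_rot"][2]; X=np.array([np.cos(y),np.sin(y)]);Y=np.array([np.sin(y),-np.cos(y)])
for h in (17.6,):
  for n,u,v in(("L",199,285),("R",602,285),("T",400,106),("B",400,466),("bL",273,295),("bR",528,295),("bB",400,408),("bossL",345,103),("bossR",462,103),("bossTL",346,15),("bossTR",462,15)):
    q=ray(c,(218+(u+.5)/4-.5,209+(v+.5)/4-.5),p[2]+h-(3 if "boss" in n else 0))[:2]-p[:2]; print(n,q@X,q@Y)
```

```text
[ 500.35 -141.33  220.86] [-3.14  0.    0.48]
L 2.0731532505665617 -21.625157504776116
R 2.179373873939225 22.16099012899347
T 23.029627022180254 0.16396270589421555
B -20.99112616500403 0.2698672711639445
bL 0.8632586697829845 -13.618514354769149
bR 0.9306967262130347 14.161351670317542
bB -13.35784880035944 0.2515078191465137
bossL 22.13097870673165 -5.690584146641095
bossR 22.16090898837451 6.768627605356396
bossTL 31.99219030859123 -5.488625015170553
bossTR 32.0210437236207 6.608036607731625
```

Call:
drive_tool([
  {"x": 0.5,"y": -0.4,"z": 0,"ax": 0,"ay": 0,"az": 1.2,"hand": 36},
  {"x": 1.0,"y": -0.8,"z": 0,"ax": 0,"ay": 0,"az": 2.4,"hand": 36},
  {"x": 1.5,"y": -1.2,"z": 0,"ax": 0,"ay": 0,"az": 3.6,"hand": 36},
  {"x": 2.0,"y": -1.6,"z": 0,"ax": 0,"ay": 0,"az": 4.8,"hand": 36},
  {"x": 2.5,"y": -2.0,"z": 0,"ax": 0,"ay": 0,"az": 6.0,"hand": 36},
  {"x": 3.0,"y": -2.4,"z": 0,"ax": 0,"ay": 0,"az": 7.2,"hand": 36},
  {"x": 3.5,"y": -2.8,"z": 0,"ax": 0,"ay": 0,"az": 8.2,"hand": 36},
  {"x": 3.76,"y": -2.98,"z": 0,"ax": 0,"ay": 0,"az": 8.78,"hand": 36},
])

```text
clock: 10.25
eef_pos: [598.9, 79.6, 219.4]
tcp_rot: [3.141, 0.003, -0.443]
contact_force: [0.6, -0.9, -0.8]
opening: 0.522
grasp_force: 41.3
```

Call:
drive_tool([
  {"x": 0,"y": 0,"z": 0,"ax": 0,"ay": 0,"az": 0,"hand": 36},
  {"x": 0,"y": 0,"z": 0,"ax": 0,"ay": 0,"az": 0,"hand": 36},
  {"x": 0,"y": 0,"z": 0,"ax": 0,"ay": 0,"az": 0,"hand": 36},
  {"x": 0,"y": 0,"z": 0,"ax": 0,"ay": 0,"az": 0,"hand": 36},
])

```text
clock: 10.65
eef_pos: [598.7, 76.5, 221.2]
tcp_rot: [3.141, 0.001, -0.441]
contact_force: [0.2, 0.4, -1.0]
opening: 0.529
grasp_force: 41.4
```

Call:
drive_tool([
  {"x": -0.02,"y": -0.02,"z": 0.3,"ax": 0,"ay": 0,"az": 0,"hand": 36},
  {"x": -0.02,"y": -0.02,"z": 0.6,"ax": 0,"ay": 0,"az": 0,"hand": 36},
  {"x": -0.02,"y": -0.02,"z": 0.96,"ax": 0,"ay": 0,"az": 0,"hand": 36},
  {"x": -0.02,"y": -0.02,"z": 0.96,"ax": 0,"ay": 0,"az": 0,"hand": 36},
  {"x": -0.02,"y": -0.02,"z": 0.96,"ax": 0,"ay": 0,"az": 0,"hand": 36},
])

```text
clock: 11.15
eef_pos: [598.1, 78.5, 172.6]
tcp_rot: [3.141, 0.002, -0.44]
contact_force: [-0.7, -0.2, -0.9]
opening: 0.52
grasp_force: 41.3
```

Run:
```python
from h import *
np.set_printoptions(precision=3,suppress=True)
for k in range(2): s=monitor.sense(); im=imaging.grab_frame("wrist")
c=info("wrist");p=s["eef_pos"];print(s["clock"],p,s["tcp_rot"],s["grasp_force"])
cv2.imwrite("pics/w4c.png",cv2.convertScaleAbs(cv2.resize(im[209:359,218:418,::-1],None,fx=4,fy=4,interpolation=cv2.INTER_CUBIC),alpha=1.8))
```

```text
11.2 [598.713  78.648 173.465] [ 3.141  0.    -0.44 ] 41.34506821632385
```

View pics/w4c.png

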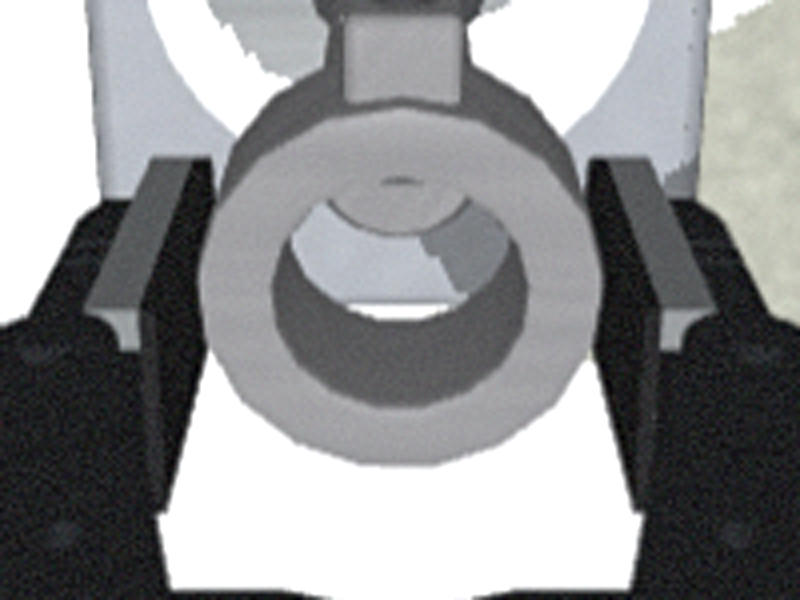

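The spindle top shows through the bore at (330–468, bottom edge 236), centred in u with the boss on the correct side. I'll check this against the prediction.

Run:
```python
from h import *
np.set_printoptions(precision=2,suppress=True)
c=info("wrist");s=monitor.sense();p=s["eef_pos"];print(p,s["tcp_rot"])
y=s["tcp_rot"][2]; X=np.array([np.cos(y),np.sin(y)]);Y=np.array([np.sin(y),-np.cos(y)])
for n,u,v,z in(("B157",399,236,157),("B160",399,236,160),("L",330,200,157),("R",468,200,157)):
    q=ray(c,(218+(u+.5)/4-.5,209+(v+.5)/4-.5),z)[:2]-p[:2]; print(n,q@X,q@Y)
q=np.array([599,77.2])-p[:2];print("axis est",q@X,q@Y)
```

```text
[599.07  78.72 173.98] [-3.14 -0.   -0.44]
B157 -10.478908206400472 -0.20966235914063208
B160 -8.88911400450374 -0.2073847959351316
L -5.067205131289701 -9.62262442569839
R -5.011067394390965 9.178378920370386
axis est 0.5841742500355216 1.405390893487304
```

Call:
drive_tool([
  {"x": 0.01,"y": 0,"z": 0.12,"ax": 0,"ay": 0,"az": 0,"hand": 36},
  {"x": 0.01,"y": 0,"z": 0.24,"ax": 0,"ay": 0,"az": 0,"hand": 36},
  {"x": 0.01,"y": 0,"z": 0.32,"ax": 0,"ay": 0,"az": 0,"hand": 36},
  {"x": 0.01,"y": 0,"z": 0.4,"ax": 0,"ay": 0,"az": 0,"hand": 36},
  {"x": 0.01,"y": 0,"z": 0.4,"ax": 0,"ay": 0,"az": 0,"hand": 36},
])

```text
clock: 11.75
eef_pos: [598.7, 78.4, 152.8]
tcp_rot: [3.141, 0.001, -0.44]
contact_force: [0.0, -0.4, -0.2]
opening: 0.525
grasp_force: 41.3
```

No contact and the collar is over the taper, so I'll continue down.

Call:
drive_tool([
  {"x": 0,"y": 0,"z": 0.08,"ax": 0,"ay": 0,"az": 0,"hand": 36},
  {"x": 0,"y": 0,"z": 0.16,"ax": 0,"ay": 0,"az": 0,"hand": 36},
  {"x": 0,"y": 0,"z": 0.24,"ax": 0,"ay": 0,"az": 0,"hand": 36},
  {"x": 0,"y": 0,"z": 0.32,"ax": 0,"ay": 0,"az": 0,"hand": 36},
  {"x": 0,"y": 0,"z": 0.41,"ax": 0,"ay": 0,"az": 0,"hand": 36},
  {"x": 0,"y": 0,"z": 0.41,"ax": 0,"ay": 0,"az": 0,"hand": 36},
  {"x": 0,"y": 0,"z": 0.41,"ax": 0,"ay": 0,"az": 0,"hand": 36},
  {"x": 0,"y": 0,"z": 0.41,"ax": 0,"ay": 0,"az": 0,"hand": 36},
])

```text
clock: 12.55
eef_pos: [599.3, 78.5, 133.3]
tcp_rot: [-3.141, -0.0, -0.44]
contact_force: [0.2, -0.2, -0.8]
opening: 0.523
grasp_force: 41.3
```

Run:
```python
from h import *
np.set_printoptions(precision=3,suppress=True)
im=imaging.grab_frame("wrist"); s=monitor.sense()
for k in("clock","eef_pos","tcp_rot","contact_force","wrist_torque","grasp_force","opening"):print(k,s[k])
cv2.imwrite("pics/w5c.png",cv2.convertScaleAbs(cv2.resize(im[209:359,218:418,::-1],None,fx=4,fy=4,interpolation=cv2.INTER_CUBIC),alpha=1.8))
```

```text
clock 12.6
eef_pos [599.311  78.523 133.269]
tcp_rot [-3.141 -0.    -0.44 ]
contact_force [ 0.156  0.933 -0.94 ]
wrist_torque [-0.06   0.026  0.008]
grasp_force 41.34277135133743
opening 0.5254640570659026
```

View pics/w5c.png

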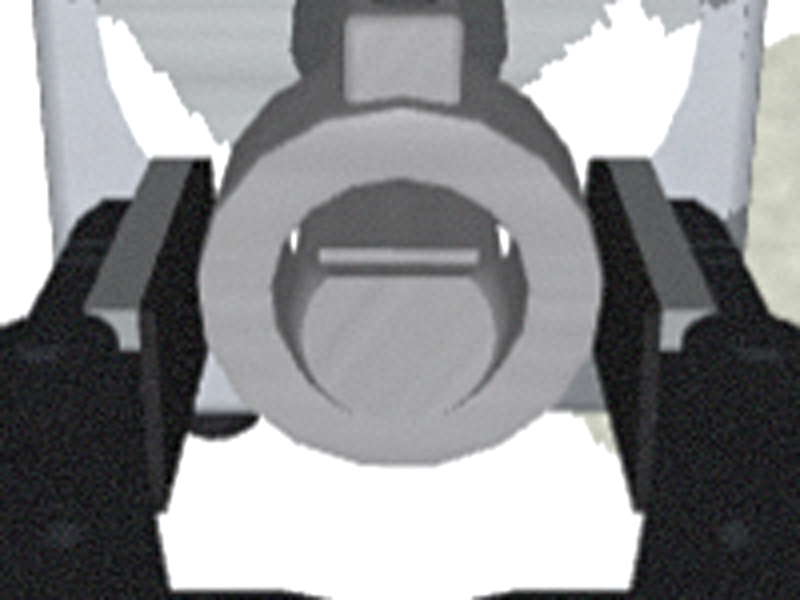

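The spindle sits centred in the bore at (400,330). Its flat edge, (320–478,258), is square to the boss, there is no side load, and the collar's mid-height is about 141 mm. I'm handing it in.

```bash
python3 -c "
from h import *
print(r.sign_off())"
```

```text
the job is handed in; nothing more can be done
None
```

The spindle's flat was turned to face the pointer rib, and the bossed collar was handed in still gripped level on the spindle, its screw over the flat and its mid-height at about 141 mm, at 12.6 s of the 53 s allowed; the sign-off returned no verdict.

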